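# Nudge the finial to the middle of its stand

## Task

Two turned wooden finials stand on small round iron finishing stands, but one of them was set down off-centre so that its foot hangs over the edge. Push it with light taps of the shut fingertips low against its foot, until it stands upright in the middle of its stand with an even rim showing all round. Do not pinch, lift or tip it, let it fall, or shove the stand, and leave the other finial, its stand and the things lying around alone.

Things in the scene. Friction and masses are not known exactly. Their poses are not given: they have to be found in the camera images.
- finial_1: Turned pale wooden finial, 62 mm high, 0.11 to 0.23 kg, top-heavy and easily tipped: a round flat foot 46 mm across and 14 mm thick (the widest part; its upright side is where to push), a neck 15 mm across, then a ball head 35 mm across centred 41 mm up. Origin: centre of the foot's underside, z up. This is the one standing off-centre, 15 to 18 mm out in any direction, its foot overhanging the edge of stand_1.
- finial_2: Turned pale wooden finial, 62 mm high, 0.11 to 0.23 kg, top-heavy and easily tipped: a round flat foot 46 mm across and 14 mm thick (the widest part; its upright side is where to push), a neck 15 mm across, then a ball head 35 mm across centred 41 mm up. Origin: centre of the foot's underside, z up. This twin already stands in the middle of stand_2 and must be left alone.
- stand_1_top (a point): Middle of the top face of stand_1, which carries the off-centre finial_1; 90 mm above the bench. The stand: dark iron, round, waisted, about 1.6 kg, standing loose on the bench, 90 mm high, base disc 70 mm across, top disc 60 mm across and 12 mm thick. A finial in the middle leaves a 7 mm rim all round. Nothing marks the middle of the top.
- stand_2_top (a point): Middle of the top face of stand_2, which carries finial_2; 90 mm above the bench. Same make as stand_1; the two may stand either way round. Tool heaps up to 80 mm high (100 mm in places) lie around the stands, and a lever press 0.36 m tall stands to the right rear, its head near x 0.70 to 0.74, y -0.02 to -0.25: swing the arm round it.
- brass_tin: Bystander: open brass tin, 58 mm across, 39 mm high. Origin: centre of its underside.
- sheave_5: Bystander: dark wooden grooved sheave lying flat, 63 mm across, 22 mm high. Origin: centre of its underside.
- rivet_box: Bystander: small pale cardboard box 57 x 87 x 35 mm. Origin: centre of its underside.
- wing_nut_1: Bystander: dark wing nut 20 x 42 x 19 mm. Origin: centre of its underside.
- wing_nut_2: Bystander: dark wing nut 20 x 42 x 19 mm. Origin: centre of its underside.
Mind the look-alikes: they are no part of the job. What is shaped like the finial_1 but green or turquoise is not meant.

How it is judged:
By the outcome, as a careful person would: the job done as asked, in the order asked, and still so for the second after the job is handed in, with the robot touching nothing.
It also fails if it takes over 58 s, if anything falls off the work surface, if the arm or the gripper's body presses on something with over 40 N, if the wrist force passes 120 N, or if a joint passes its speed limit or range.

## Robot

A 7-joint arm with a two-finger parallel gripper is mounted at the origin on a cart in front of the work surface, level with it; the furniture and walls round the work are solid. World frame = base frame: x ahead of the robot, y to its left, z up, the work surface at z = 0. Lengths are in m, angles in rad, forces in N, time in s.
With the tool pointing down it reaches from about 0.4 to 0.85 m from the base axis. Payload 10.4 kg.
Tool frame: the origin (TCP) lies at the very end of the fingers, on their centre line; the grasp point (between the pads) lies 19 mm behind it (r.pinch_z is the distance from the TCP to the grasp point, in m); z points along the fingers, y is the line along which they close (so a half turn about z gives the same grasp; the last joint's range is limited). The gripper opens to 87 mm and grips with 3 to 60 N. Pads are 19 mm wide; open, the fingers measure 117 mm over their backs; the gripper's body (75 mm by 190 mm) begins 51 mm behind the grasp point.
Start: joints at [1.321, 0.332, -0.065, 1.46, 0.022, 1.35, -0.088], TCP at [0.141, -0.609, 0.223] pointing down, gripper open.
Joint ranges: [-2.6, 2.6], [-0.5, 2.12], [-1.47, 1.34], [0.16, 2.42], [-1.27, 4.41], [0.06, 2.06], [-2.6, 2.6]. Speed limits (rad/s): [2.22, 2.22, 2.79, 2.79, 3.14, 3.14, 3.14].

## Interface

Orientations are given as a unit quaternion [x, y, z, w].
In Python, from bench import sensors, vision, r gives the robot as it stands.
- The arm moves only by the shell command python3 -m crank 'ROWS' [OPENING] [FORCE]. ROWS is JSON, a list of rows, each a list of 2 entries, a list of its own where there are three numbers: the shift along the tool's x, y, z normalised to -1 to 1, where 1 is 3 cm, then the turn about the tool's z normalised to -1 to 1, where 1 is 8 degrees. A call has 1 to 12 rows; each row shifts and turns the commanded pose from where the row before left it, along the tool's axes as they then stand; what a row does not reach is not made up. A row lasts 1/8 s, in which the tool goes at most 62.5 mm and 10.7 degrees, less where a joint would pass 70% of its speed; a pose out of reach is approached as far as the arm can. A call with a number of a shift or a turn outside -1 to 1 is refused whole. A call with a gripper value outside its range is refused whole. OPENING is the opening, from 0 (shut) to 1 (fully open), set as the call begins (- or left out, the last holds). The fingers move at their own pace and stop on an object; FORCE is the grip in N (left out, the last holds). Time passes only in rows, so rows that do not move let the fingers close. It gives the time, the measured TCP pose, the force, the opening and the grip force at its end, in the units of the state.
- sensors.read_state(): the state, without advancing time (a new reading comes with each control period).
- vision.camera(name): name is "scene" or "side" or "wrist"; returns the picture (400x640x3 uint8, red, green, blue); there is no depth.
- vision.camera_model(name): a dict with "vertical_fov" (degrees; the focal length in pixels is half the picture's height over the tangent of half this angle, whatever the lens; pixels are square), "cx", "cy" (the principal point, pixels), "camera_from_world" (4x4, takes a point from world to camera coordinates); the wrist camera has in their place "hand_eye" (4x4, takes a point from camera to tool coordinates, whose origin is the TCP and whose axes are the flange's). Camera axes: x right, y down, z forward; pixel columns grow to the right and rows downward; lengths in m; the calibration is good to about 2 mm. A picture is of the moment at which its call begins: read the wrist's pose just before it. camera_model takes no time and is no camera call.
- r.close_job(): hands the job in; it is judged then, once.
The state is a dict: "time": time; "joint_positions": joint angles; "joint_vel": joint speeds; "joint_torque": joint torques, N m; "ee_pos": TCP position; "eef_rot": TCP orientation; "ft_force": force on the tool from outside, world axes, zero at the start; "torque": the same for the moment, N m; "width": finger opening in m; "grip_force": force on a finger pad.
Only numpy, scipy, OpenCV 4.12 (cv2) and the standard library are available. Lean on these libraries where they do the work, as an engineer would, in place of code of your own. Each camera call takes 0.05 s, during which the arm holds its last target. There are 200 camera calls.

## Working session

There is one attempt and no reset: what is moved stays moved. The work goes in short steps, Python scripts to look and compute and a shell command to move; the robot and the scene stay as the last step left them, time stands still between calls to the robot, and variables do not carry over. Pictures are saved under pics/ and viewed, at most 10 in all, crops included, and the job is handed in when it is done.

```bash
ls; mkdir -p pics; python3 - <<'E'
from bench import sensors, vision, r
import cv2,json
s=sensors.read_state(); print({k:s[k] for k in('time','ee_pos','eef_rot','width','ft_force')})
for n in('scene','side'):
    cv2.imwrite(f'pics/{n}0.png',vision.camera(n)[:,:,::-1]); 
for n in('scene','side','wrist'): print(n,vision.camera_model(n))
E
```

```text
pics
{'time': 0.0, 'ee_pos': array([ 0.14044696, -0.60862381,  0.2217469 ]), 'eef_rot': array([ 9.93576548e-01,  1.13159727e-01, -1.11084981e-04, -7.12530799e-04]), 'width': 0.08692143027565782, 'ft_force': array([ 0.40094823, -0.62130742,  0.30938675])}
scene {'vertical_fov': 46.541441817031036, 'cx': 325.0005539090927, 'cy': 203.3863707589296, 'camera_from_world': array([[-0.64891862, -0.76084765, -0.0039341 ,  0.46262611],
       [-0.43396805,  0.37436378, -0.81946537,  0.17807233],
       [ 0.62496109, -0.53005906, -0.5731152 ,  0.85989034],
       [ 0.        ,  0.        ,  0.        ,  1.        ]])}
side {'vertical_fov': 52.173846255761646, 'cx': 318.5868007468124, 'cy': 199.27220575861568, 'camera_from_world': array([[ 0.8798059 , -0.47515145, -0.0131408 , -0.32286089],
       [-0.20692361, -0.35796517, -0.91051829,  0.25523823],
       [ 0.42793013,  0.80379851, -0.41325992,  0.58883243],
       [ 0.        ,  0.        ,  0.        ,  1.        ]])}
wrist {'vertical_fov': 62.610496278959985, 'cx': 319.0334607524434, 'cy': 195.98147655072998, 'hand_eye': array([[-6.20399752e-04, -9.67691444e-01, -2.52136637e-01,
         6.89441726e-02],
       [ 9.99999728e-01, -4.99778927e-04, -5.42435220e-04,
         7.67117626e-04],
       [ 3.98897343e-04, -2.52136905e-01,  9.67691491e-01,
        -1.62894612e-01],
       [ 0.00000000e+00,  0.00000000e+00,  0.00000000e+00,
         1.00000000e+00]])}
```

View pics/scene0.png

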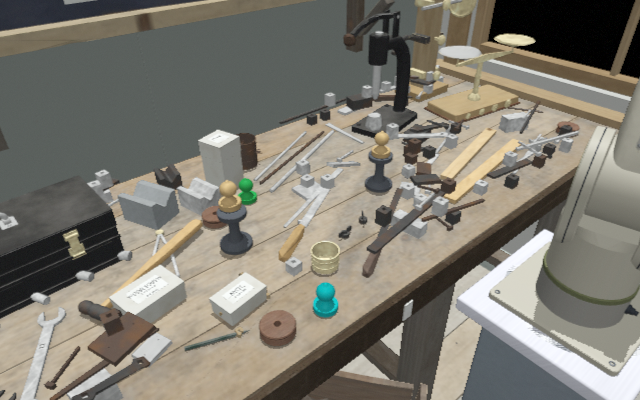

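View pics/side0.png

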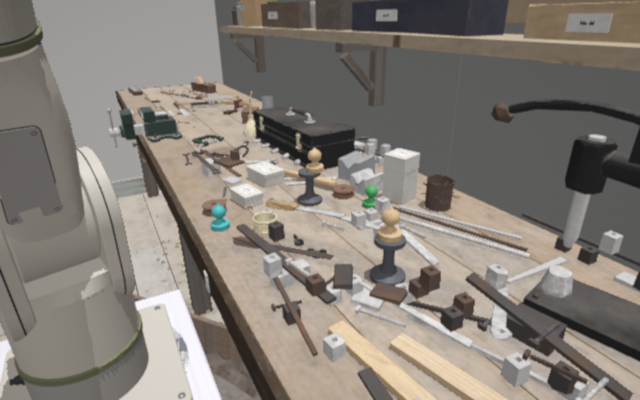

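```bash
python3 - <<'E'
import cv2,numpy as np
a=cv2.imread('pics/scene0.png');b=cv2.imread('pics/side0.png')
def c(im,x,y):return cv2.resize(im[y:y+75,x:x+100],(400,300),interpolation=cv2.INTER_CUBIC)
cv2.imwrite('pics/c.png',np.vstack([np.hstack([c(a,182,177),c(a,330,122)]),np.hstack([c(b,264,140),c(b,340,205)])]))
E
```

```text
(no output)
```

View pics/c.png

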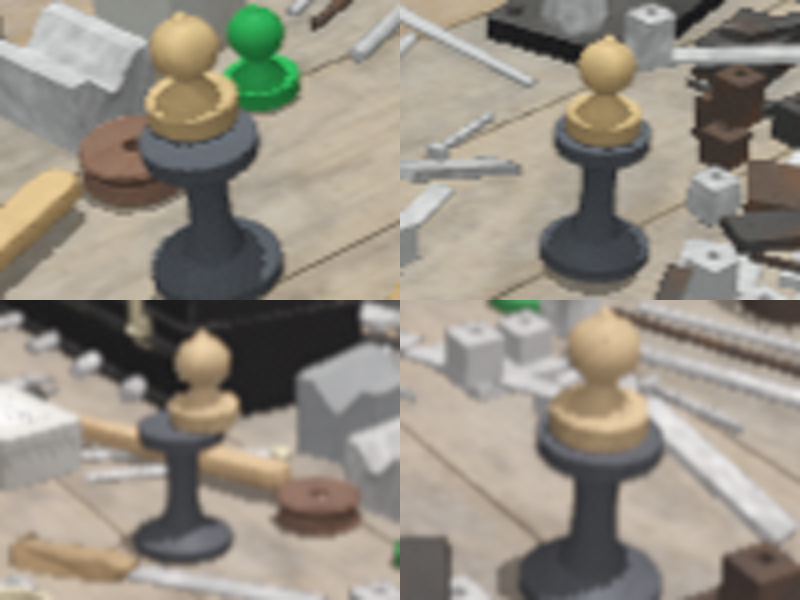

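```bash
cat > h.py <<'E'
import numpy as np
from bench import sensors, vision, r
from scipy.spatial.transform import Rotation as R
th=np.linspace(0,2*np.pi,181)
def proj(n,P,pose=None):
    m=vision.camera_model(n); 
    if n=='wrist':
        T=np.eye(4);T[:3,:3]=R.from_quat(pose[1]).as_matrix();T[:3,3]=pose[0]
        C=np.linalg.inv(T@m['hand_eye'])
    else: C=m['camera_from_world']
    q=np.atleast_2d(P)@C[:3,:3].T+C[:3,3]; f=200/np.tan(np.radians(m['vertical_fov'])/2)
    return q[:,:2]/q[:,2:]*f+[m['cx'],m['cy']]
def ring(c,rad,zs): return np.vstack([np.c_[c[0]+rad*np.cos(th),c[1]+rad*np.sin(th),0*th+z] for z in zs])
def ball(c,rad,z):
    return np.vstack([ring(c,rad*np.cos(a),[z+rad*np.sin(a)]) for a in np.linspace(-1.5,1.5,31)])
def ext(n,P,pose=None):
    p=proj(n,P,pose); return np.r_[p.min(0),p.max(0)] # xmin ymin xmax ymax
E
python3 - <<'E'
from h import *
from scipy.optimize import least_squares
X=lambda v,o:v/4+o
def fs(p):
    e=[]
    for n,o,t,b in(('scene',182,(141,259),(152,283)),('side',264,(139,225),(133,233))):
        x=ext(n,ring(p,.03,[.078,.09]))[[0,2]]; e+=list(x-X(np.array(t),o))
        x=ext(n,ring(p,.035,[.0,.01]))[[0,2]]; e+=list(x-X(np.array(b),o))
    return np.array(e)
def ff(p):
    e=[]
    for n,o,oy,f,b,tip in(('scene',182,177,(145,238),(150,218),12),('side',264,140,(167,239),(175,232),28)):
        e+=list(ext(n,ring(p,.023,[.09,.104]))[[0,2]]-X(np.array(f),o))
        e+=list(ext(n,ball(p,.0175,.131))[[0,2]]-X(np.array(b),o))
        e.append(proj(n,[p[0],p[1],.152])[0,1]-X(tip,oy))
    return np.array(e)
for f in(fs,ff):
    s=least_squares(f,[.6,.2]); print(s.x.round(4),s.fun.round(1))
E
```

```text
[0.5495 0.3881] [-0.5  0.5 -0.5  0.4 -0.6  0.3  0.1  0.4]
[0.5637 0.3829] [-0.1  0.2 -0.5  0.3 -0.7  0.4 -0.4  0.3 -0.8  0.3]
```

```bash
python3 -m crank '[[[1,-1,-0.4],-0.4],[[1,-1,-0.4],-0.4],[[1,-1,-0.4],-0.4],[[1,-0.5,-0.4],-0.45],[[1,0,0],-0.45],[[1,0,0],-0.45],[[1,0,0],-0.45],[[1,0,0],-0.45],[[1,0,0],-0.45],[[1,0,0],-0.45],[[1,0,0],-0.45],[[1,0,0],-0.45]]' 0 10
```

```text
time: 1.6
ee_pos: [0.4101, -0.3218, 0.2706]
eef_rot: [0.886, 0.464, -0.0, 0.0]
ft_force: [-0.2, -0.1, 0.5]
width: 0.0007
grip_force: 0.0
```

```bash
python3 -m crank '[[[1,0,0],-0.45],[[1,0,0],-0.45],[[1,0,0],-0.45],[[1,0,0],-0.45],[[1,0,0],-0.45],[[1,0,0],-0.45],[[1,0,0],-0.45],[[1,0,0],-0.45],[[1,0,0],-0.45],[[1,0,0],-0.45],[[1,0,0],-0.45],[[1,0,0],-0.45]]'
```

```text
time: 3.1
ee_pos: [0.5009, 0.0179, 0.2706]
eef_rot: [0.653, 0.757, -0.0, 0.0]
ft_force: [0.3, 1.2, -0.1]
width: 0.0005
grip_force: 0.0
```

```bash
python3 -m crank '[[[0.89,0.47,0],-0.85],[[0.83,0.58,0],-0.85],[[0.75,0.68,0],-0.85],[[0.67,0.77,0],-0.85],[[0.58,0.83,0],-0.85],[[0.47,0.9,0],-0.85],[[0.37,0.94,0],-0.85],[[0.25,0.98,0.4],-0.85],[[0.13,1,0.4],-0.85],[[0.01,1,0.4],0],[[0,1,0.5],0],[[0,1,0.5],0]]'; python3 - <<'E'
from h import *
import cv2
s=sensors.read_state();print(s['time'],s['ee_pos'],s['eef_rot'],s['joint_positions'].round(2))
im=vision.camera('wrist');cv2.imwrite('pics/w1.png',im[:,:,::-1])
E
```

```text
time: 4.6
ee_pos: [0.6256, 0.3589, 0.2039]
eef_rot: [0.178, 0.984, 0.0, -0.0]
ft_force: [0.4, -0.2, -0.6]
width: 0.0005
grip_force: 0.0
4.6 [0.62555318 0.35891711 0.20393058] [ 1.78099349e-01  9.84012502e-01  6.05663205e-05 -1.19866024e-04] [-0.08  0.71 -0.88  1.15  0.53  1.51  0.35]
```

View pics/w1.png

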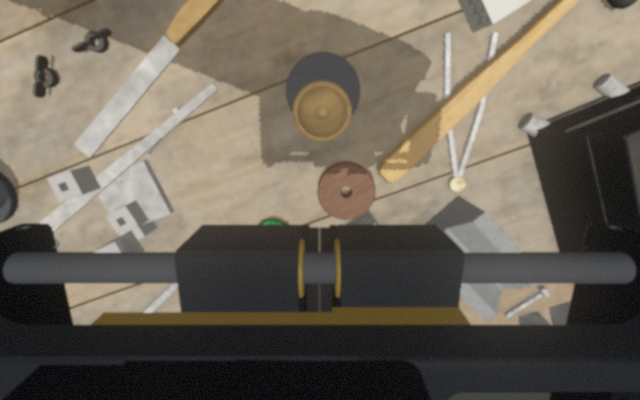

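```bash
python3 - <<'E'
from h import *
import cv2
s=sensors.read_state();p=(s['ee_pos'],s['eef_rot'])
print(proj('wrist',s['ee_pos'],p), proj('wrist',s['ee_pos']+[0,0,.05],p))
# predicted from side/scene fit
print(ext('wrist',ring((.5495,.3881),.03,[.09]),p),ext('wrist',ring((.5637,.3829),.023,[.104]),p))
im=cv2.imread('pics/w1.png')[40:160,245:405]
cv2.imwrite('pics/w1c.png',cv2.convertScaleAbs(cv2.resize(im,(800,600),interpolation=cv2.INTER_CUBIC),alpha=2.2))
E
```

```text
[[319.90669844 242.54923056]] [[320.18553543 292.77228245]]
[279.98691886  56.08401732 355.19564106 134.62344537] [287.66687656  84.69200495 347.55315875 146.32815141]
```

View pics/w1c.png

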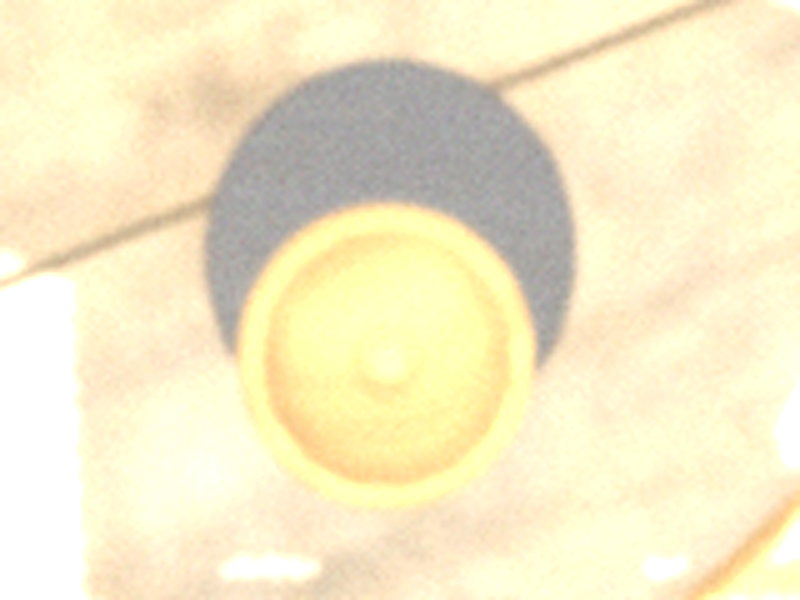

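```bash
cat >> h.py <<'E'
from scipy.optimize import least_squares
def fitw(pose,st,ft):
    """st: (xmin,ymin,xmax,ymax or nan) stand top; ft: foot-top rim extents, in px; report in tool frame axes"""
    out=[]
    for e,rad,z in((st,.03,.09),(ft,.023,.104)):
        e=np.array(e,float);k=~np.isnan(e)
        s=least_squares(lambda p:(ext('wrist',ring(p,rad,[z]),pose)-e)[k],[.56,.385],x_scale=.01)
        out.append(s.x);print('xy',s.x.round(4),'res',s.fun.round(1))
    M=R.from_quat(pose[1]).as_matrix()
    tf=lambda p:((np.r_[p,pose[0][2]]-pose[0])@M)[:2]*1000
    print('stand in tool mm',tf(out[0]).round(1),'finial',tf(out[1]).round(1),'err',(tf(out[1])-tf(out[0])).round(1))
    print('yaw',np.degrees(np.arctan2(M[1,0],M[0,0])).round(2))
E
python3 - <<'E'
from h import *
s=sensors.read_state();p=(s['ee_pos'],s['eef_rot']);n=np.nan
fitw(p,(286,51.6,360,n),(292.6,80.6,352.2,141.6))
E
```

```text
xy [0.548  0.3932] res [-0.7  0.   0.7]
xy [0.5619 0.3875] res [-0.2 -0.5  0.2  0.5]
stand in tool mm [82.3  2.7] finial [67.2  2.1] err [-15.1  -0.6]
yaw 159.68
```

```bash
python3 - <<'E'
from h import *
for a,b in(((222,137),(402,153)),((246,181),(371,186)),((176,187),(362,157))):
    s=least_squares(lambda P:np.r_[proj('scene',P)[0]-a,proj('side',P)[0]-b],[.65,.35,.05],x_scale=.01);print(s.x.round(3),s.fun.round(1))
E
python3 -m crank '[[[0,0.05,1],0],[[0,0,1],0],[[0,0,0.6],0],[[0,0,0.4],0],[[0,0,0],0]]'
```

```text
[0.77  0.277 0.131] [-0.1 -0.2 -0.1  0.2]
[0.675 0.279 0.054] [-0.2 -0.6 -0.4  0.6]
[0.738 0.425 0.073] [-1.  -2.7 -1.7  3.3]
time: 5.28
ee_pos: [0.6262, 0.3585, 0.1143]
eef_rot: [0.179, 0.984, -0.0, -0.0]
ft_force: [0.3, -0.7, -0.0]
width: 0.0005
grip_force: 0.0
```

```bash
python3 -m crank '[[[0,0.05,0.4],0],[[0.4,0,0.22],0],[[0.4,0,0],0],[[0.1,0,0],0],[[0,0,0],0],[[0,0,0],0]]'; python3 - <<'E'
from h import *
import cv2
s=sensors.read_state();p=(s['ee_pos'],s['eef_rot']);print(p,s['ft_force'])
im=vision.camera('wrist');cv2.imwrite('pics/w2.png',cv2.convertScaleAbs(im[:,:,::-1],alpha=2))
print(ext('wrist',ring((.548,.3932),.03,[.09]),p),ext('wrist',ring((.5619,.3875),.023,[.104]),p))
E
```

```text
time: 6.02
ee_pos: [0.6021, 0.3691, 0.0962]
eef_rot: [0.179, 0.984, 0.0, 0.0]
ft_force: [0.6, 0.3, 0.5]
width: 0.0002
grip_force: 0.0
(array([0.60208745, 0.36911021, 0.09615436]), array([1.79114705e-01, 9.83828152e-01, 3.66701167e-06, 3.00402342e-04])) [0.5515825  0.32274049 0.45414643]
[267.2231353   64.96305499 386.35707198 186.53361299] [277.87306922 112.37022483 374.89009301 208.8080681 ]
```

View pics/w2.png

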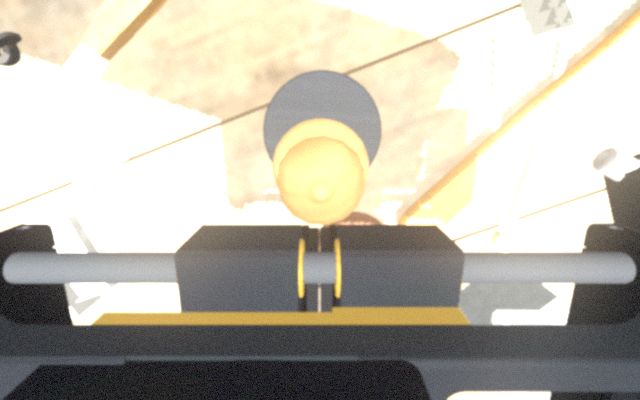

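```bash
python3 - <<'E'
from h import *
s=sensors.read_state();p=(s['ee_pos'],s['eef_rot']);n=np.nan
fitw(p,(264,70,381,n),(273,118,370,n))
E
python3 -m crank '[[[0.1,0.03,0],0],[[0,0,0],0],[[0.1,0,0],0],[[0,0,0],0]]'
```

```text
xy [0.5494 0.3904] res [-0.9  0.1  0.9]
xy [0.5634 0.3845] res [ 0.2 -0.  -0.2]
stand in tool mm [56.8  1.3] finial [41.6  0.7] err [-15.2  -0.6]
yaw 159.36
time: 6.58
ee_pos: [0.596, 0.3726, 0.0959]
eef_rot: [0.179, 0.984, -0.0, -0.0]
ft_force: [0.3, 1.2, 0.1]
width: 0.0004
grip_force: 0.0
```

```bash
python3 -m crank '[[[0.06,0,0],0],[[0.06,0,0],0],[[0.06,0,0],0],[[0.06,0,0],0],[[0.06,0,0],0],[[0.06,0,0],0],[[0,0,0],0]]';  python3 - <<'E'
from h import *
import cv2
s=sensors.read_state();p=(s['ee_pos'],s['eef_rot']);print(p)
im=vision.camera('wrist');cv2.imwrite('pics/w3.png',cv2.convertScaleAbs(cv2.resize(im[60:240,200:440,::-1],(800,600),interpolation=cv2.INTER_CUBIC),alpha=2))
E
```

```text
time: 7.45
ee_pos: [0.5859, 0.3763, 0.0959]
eef_rot: [0.179, 0.984, -0.0, -0.0]
ft_force: [0.5, -0.2, -0.9]
width: 0.0007
grip_force: 0.1
(array([0.58592014, 0.37630247, 0.09590813]), array([ 1.78716211e-01,  9.83900659e-01, -5.03504937e-05, -7.47636270e-05]))
```

View pics/w3.png

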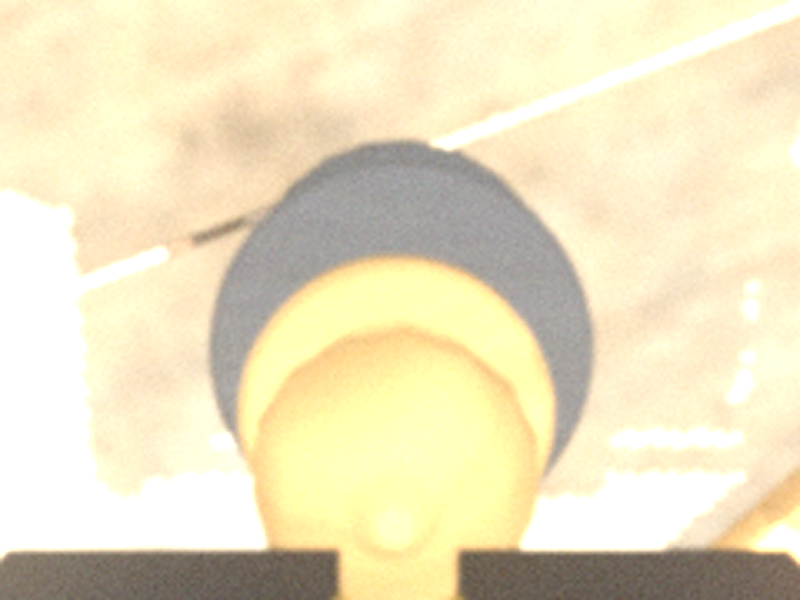

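```bash
python3 - <<'E'
from h import *
s=sensors.read_state();p=(s['ee_pos'],s['eef_rot']);n=np.nan
fitw(p,(263,108.9,377.9,n),(272,136.8,366.8,n))
print(ext('wrist',ring((.5494,.3904),.035,[.01]),p))
E
```

```text
xy [0.5498 0.3902] res [-0.4  0.   0.4]
xy [0.5549 0.3877] res [-0.3  0.   0.3]
stand in tool mm [38.7  0.3] finial [33.1 -0.3] err [-5.6 -0.6]
yaw 159.41
[273.61627283 101.60373983 366.48070923 194.81417158]
```

```bash
python3 -m crank '[[[0.05,0.01,0],0],[[0.05,0.01,0],0],[[0.05,0,0],0],[[0,0,0],0],[[0,0,0],0]]';  python3 - <<'E'
from h import *
import cv2
s=sensors.read_state();p=(s['ee_pos'],s['eef_rot']);print(p)
im=vision.camera('wrist');cv2.imwrite('pics/w4.png',cv2.convertScaleAbs(cv2.resize(im[80:230,220:420,::-1],(800,600),interpolation=cv2.INTER_CUBIC),alpha=2))
E
```

```text
time: 8.12
ee_pos: [0.582, 0.3784, 0.0959]
eef_rot: [0.179, 0.984, -0.0, -0.0]
ft_force: [0.9, -0.2, -0.2]
width: -0.0001
grip_force: 0.1
(array([0.5820187 , 0.37838789, 0.09589821]), array([ 1.78772807e-01,  9.83890377e-01, -3.23454992e-05, -9.55356502e-05]))
```

View pics/w4.png

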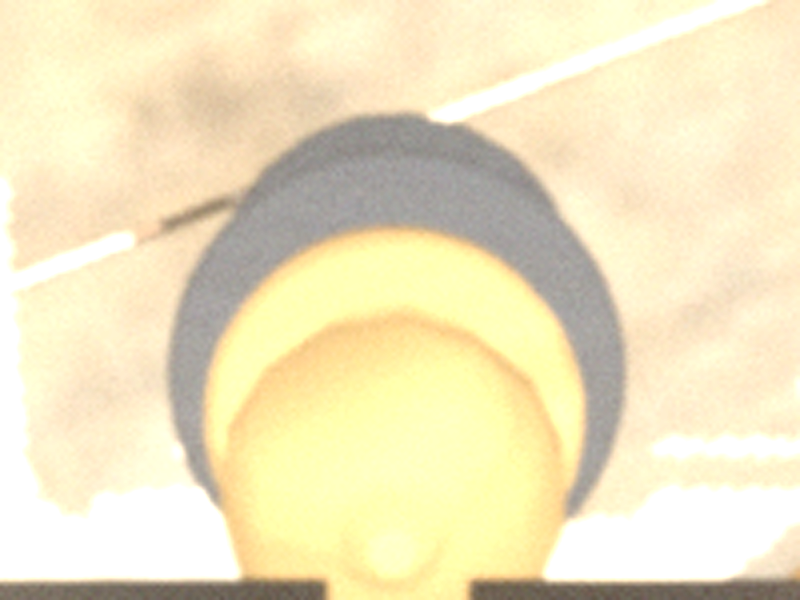

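```bash
python3 - <<'E'
from h import *
s=sensors.read_state();p=(s['ee_pos'],s['eef_rot']);n=np.nan
fitw(p,(262,117.5,376.5,n),(271,137,366.3,n))
E
```

```text
xy [0.5496 0.3903] res [-0.2  0.   0.2]
xy [0.5509 0.3894] res [-0.1  0.   0.1]
stand in tool mm [34.5 -0.3] finial [33.  -0.6] err [-1.5 -0.3]
yaw 159.41
```

```bash
python3 -m crank '[[[0.025,0,0],0],[[0.025,0,0],0],[[0,0,0],0],[[-0.2,0,0],0],[[-0.8,0,0],0],[[-0.4,0,-0.5],0],[[0,0,-1],0],[[0,0,-1],0],[[0,0,-1],0],[[0,0,0],0]]';  python3 - <<'E'
from h import *
import cv2
s=sensors.read_state();p=(s['ee_pos'],s['eef_rot']);print(p)
w=vision.camera('wrist')[:,:,::-1];a=vision.camera('scene')[:,:,::-1];b=vision.camera('side')[:,:,::-1]
print(ext('wrist',ring((.5496,.3903),.03,[.09]),p))
rs=lambda i,x,y,w,h,W,H:cv2.resize(i[y:y+h,x:x+w],(W,H),interpolation=cv2.INTER_CUBIC)
L=cv2.convertScaleAbs(rs(w,255,30,120,150,480,600),alpha=2)
cv2.imwrite('pics/f.png',np.hstack([L,np.vstack([rs(a,192,170,80,75,320,300),rs(b,274,140,80,75,320,300)])]))
E
```

```text
time: 9.43
ee_pos: [0.621, 0.3649, 0.2038]
eef_rot: [0.179, 0.984, 0.002, 0.001]
ft_force: [-0.1, -0.3, -0.4]
width: 0.0006
grip_force: 0.0
(array([0.62095351, 0.36486861, 0.20376012]), array([0.17896   , 0.98385427, 0.00152547, 0.00132846]))
[280.1865161   60.30832648 354.51804185 137.73615057]
```

View pics/f.png

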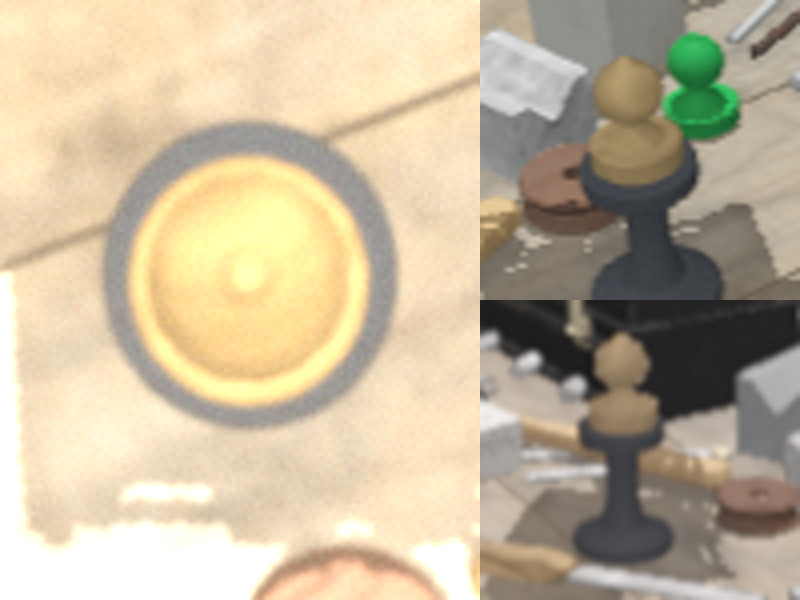

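```bash
python3 - <<'E'
from h import *
s=sensors.read_state();p=(s['ee_pos'],s['eef_rot'])
f=lambda a:(a[0]/4+255,a[1]/4+30,a[2]/4+255,a[3]/4+30)
fitw(p,f((103,120,398,427)),f((128,154,371,408)))
E
```

```text
xy [0.5479 0.389 ] res [-0.8 -0.8  0.8  1. ]
xy [0.5493 0.3884] res [-0.   0.1  0.  -0.1]
stand in tool mm [76.4 -1.6] finial [74.9 -1.8] err [-1.5 -0.1]
yaw 159.39
```

```bash
python3 - <<'E'
from h import *
D={'scene':(192,(582,697),(593,722),(590,684),(593,663)),'side':(274,(580,663),(574,672),(587,658),(594,649))}
def res(p):
    e=[]
    for n,(o,t,b,f,h) in D.items():
        for P,v in((ring(p[:2],.03,[.078,.09]),t),(ring(p[:2],.035,[0,.01]),b),(ring(p[2:],.023,[.09,.104]),f),(ball(p[2:],.0175,.131),h)):
            e+=list(ext(n,P)[[0,2]]-((np.array(v)-480)/4+o))
    return np.array(e)
s=least_squares(res,[.55,.389,.55,.389],x_scale=.01);print(s.x.round(4),s.fun.round(1)); d=s.x[2:]-s.x[:2];print(d, d@[-.936,.352],d@[.352,.936])
E
```

```text
[0.5495 0.3883 0.5506 0.3878] [-0.8  0.9 -0.8  0.6 -0.3  0.  -0.1  0.4 -0.9  0.7 -0.2  0.6  0.3 -0.2
  0.3 -0.3]
[ 0.00115114 -0.00050344] -0.001254676490795668 -6.602223524052736e-05
```

```bash
python3 -m crank '[[[0,0,1],0],[[0,0,1],0],[[0,0,1],0],[[0,0,0.5],0],[[0.5,0,0],0],[[0.5,0,0],0],[[0.2,0,0],0],[[0,0,0],0],[[0,0,0],0]]'
```

```text
time: 10.7
ee_pos: [0.587, 0.3764, 0.0963]
eef_rot: [0.179, 0.984, -0.0, 0.0]
ft_force: [0.6, 0.4, 0.5]
width: 0.0005
grip_force: 0.0
```

```bash
python3 -m crank '[[[0.08,0,0],0],[[0.08,0,0],0],[[0.05,0,0],0],[[0,0,0],0],[[0,0,0],0]]'
```

```text
time: 11.32
ee_pos: [0.5805, 0.3789, 0.0959]
eef_rot: [0.179, 0.984, -0.0, -0.0]
ft_force: [-0.5, 0.6, -0.2]
width: 0.0006
grip_force: 0.0
```

```bash
python3 -m crank '[[[0.025,0,0],0],[[0.025,0,0],0],[[0,0,0],0],[[0,0,0],0],[[-0.2,0,0],0],[[-0.8,0,0],0],[[-0.4,0,-0.5],0],[[0,0,-1],0],[[0,0,-1],0],[[0,0,-1],0],[[0,0,0],0],[[0,0,0],0]]';  python3 - <<'E'
from h import *
import cv2
s=sensors.read_state();p=(s['ee_pos'],s['eef_rot']);print(p)
w=vision.camera('wrist')[:,:,::-1];a=vision.camera('scene')[:,:,::-1];b=vision.camera('side')[:,:,::-1]
rs=lambda i,x,y,w,h,W,H:cv2.resize(i[y:y+h,x:x+w],(W,H),interpolation=cv2.INTER_CUBIC)
L=cv2.convertScaleAbs(rs(w,255,30,120,150,480,600),alpha=2)
cv2.imwrite('pics/f2.png',np.hstack([L,np.vstack([rs(a,192,170,80,75,320,300),rs(b,274,140,80,75,320,300)])]))
E
```

```text
time: 12.82
ee_pos: [0.6184, 0.3644, 0.2002]
eef_rot: [0.179, 0.984, -0.0, -0.0]
ft_force: [0.0, -0.3, -0.6]
width: 0.0007
grip_force: 0.0
(array([0.61839875, 0.36439941, 0.20017435]), array([ 1.78874297e-01,  9.83871847e-01, -3.49771490e-04, -2.27398172e-04]))
```

View pics/f2.png

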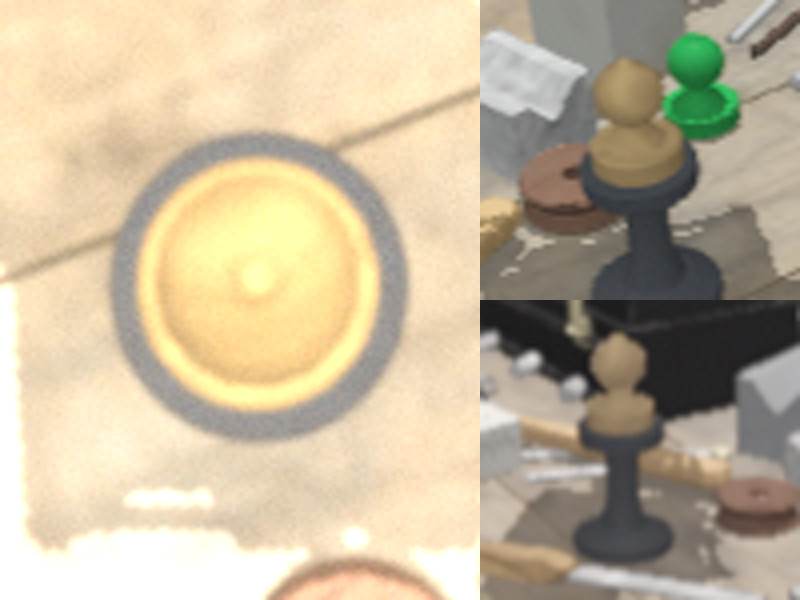

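The wrist view now shows a near-even rim: stand rows 131–440, foot rows 157–411; stand columns 111–409, foot columns 137–381. The finial stands upright, the stand has not moved, and the arm is clear.

```bash
python3 - <<'E'
from h import *
s=sensors.read_state();p=(s['ee_pos'],s['eef_rot'])
f=lambda a:(a[0]/4+255,a[1]/4+30,a[2]/4+255,a[3]/4+30)
fitw(p,f((111,131,409,440)),f((137,157,381,411)))
print(r.close_job())
E
```

```text
xy [0.5489 0.3906] res [-0.4 -0.5  0.4  0.5]
xy [0.5485 0.3905] res [ 0.1  0.1 -0.1 -0.1]
stand in tool mm [74.1  0.2] finial [74.4  0. ] err [ 0.3 -0.2]
yaw 159.4
the job is handed in; nothing more can be done
None
```

finial_1 now stands upright in the middle of its stand, about 0.4 mm off centre by the wrist camera, and the job was handed in at about 13 s with the arm clear and the stand not shifted.

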